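# Find the stamped transit crate and push it to the dispatch line

### The arm

A 6-joint arm with a two-finger parallel gripper is mounted at the origin on the work surface. World frame = base frame: x ahead of the robot, y to its left, z up, the work surface at z = 0. Lengths are in mm, angles in degrees, forces in N, time in s.
With the tool pointing down it reaches from about 300 to 850 mm from the base axis. Payload 4.2 kg.
Tool frame: the origin (TCP) lies on the centre line of the jaws, within the pads' length; the fingertips stand 8 mm ahead of it and the grasp point (between the pads) lies 11 mm behind it; z points along the fingers, y is the line along which they close (so a half turn about z gives the same grasp; the last joint's range is limited). The gripper opens to 91 mm and grips with 3 to 60 N. Pads are 32 mm wide; open, the fingers measure 118 mm over their backs; the gripper's body (76 mm by 178 mm) begins 60 mm behind the grasp point.
Start: joints at [-75.802, 18.312, 89.639, -0, 72.044, -1.146], TCP at [152.153, -554.519, 221.976] pointing down, gripper open.
Joint ranges: [-177.97, 177.97], [-48.28, 115.42], [12.27, 149.76], [-77.06, 257.06], [2.81, 150.46], [-146.56, 146.56]. Speed limits (degrees/s): [147.25, 147.25, 180, 180, 180, 180].

### API

Orientations are given as [roll, pitch, yaw] about the fixed x, y, z axes, in that order (R = Rz(yaw) Ry(pitch) Rx(roll)).
In Python, from workcell import telemetry, eyes, ticket gives the robot as it stands. The module is installed in compiled form; this text tells all that it offers.
- The arm moves only by the shell command python3 -m crank 'ROWS' [OPENING] [FORCE]. ROWS is JSON, a list of rows, each an object of numbers: "dx", "dy", "dz": the shift along the world's x, y, z normalised to -1 to 1, where 1 is 80 cm; "yaw": the turn about the world's z normalised to -1 to 1, where 1 is 5 degrees. A call has 1 to 10 rows; each row shifts and turns the commanded pose from where the row before left it; what a row does not reach is not made up. A row lasts 1/8 s, in which the tool goes at most 62.5 mm and 10.7 degrees, less where a joint would pass 70% of its speed; a pose out of reach is approached as far as the arm can. A call with a number of a shift or a turn outside -1 to 1 is refused whole. A call with a gripper value outside its range is refused whole. OPENING is the opening, from 0 (shut) to 1 (fully open), set as the call begins (- or left out, the last holds). The fingers move at their own pace and stop on an object; FORCE is the grip in N (left out, the last holds). Time passes only in rows, so rows that do not move let the fingers close. It gives the time, the measured TCP pose, the force, the opening and the grip force at its end, in the units of the state.
- telemetry.state(): the state, without advancing time (a new reading comes with each control period).
- eyes.grab_frame(name): name is "side" or "top"; returns the picture (384x512x3 uint8, red, green, blue); there is no depth.
- eyes.calibration(name): a dict with "camera_matrix" (3x3 intrinsics, pixels), "world_from_camera" (4x4, takes a point from camera to world coordinates). Camera axes: x right, y down, z forward; pixel columns grow to the right and rows downward; lengths in mm; the calibration is good to about 2 mm. A picture is of the moment at which its call begins. calibration takes no time and is no camera call.
- ticket.job_done(): hands the job in; it is judged then, once.
The state is a dict: "time_s": time; "qpos": joint angles; "qvel": joint speeds; "effort": joint torques, N m; "ee_pos": TCP position; "ee_rot": TCP orientation; "force": force on the tool from outside, world axes, zero at the start; "torque": the same for the moment, N m; "gripper_width": finger opening in mm; "gripper_force": force on a finger pad.
Only numpy, scipy, OpenCV 4.12 (cv2) and the standard library are available. Lean on these libraries where they do the work, as an engineer would, in place of code of your own. Each camera call takes 0.05 s, during which the arm holds its last target. There are 200 camera calls.

### The job

Two identical transit crates stand on the desk and one has a ring stamped on its underside: press down on each crate's thumb tab with the fingertips to rock it up on its near edge steeply, by about 60 degrees, hold it there a second so the underside shows, and let it back down flat, first the crate on the robot's left and then the one on its right. Then push the stamped crate away from the robot along the desk until the middle of its far bottom edge lies on the black dispatch tape, and leave the other where it stands. Do not lift either crate off the desk or turn it over, and do not disturb the bottle, the mug or the carton.

Things in the scene. Friction and masses are not known exactly. Their poses are not given: they have to be found in the camera images.
- stamped_crate: open light-grey plastic crate, 90 mm deep (x) x 130 mm wide (y) x 80 mm high, walls 4 mm, inner floor 8 mm up, about 0.3 kg, empty, loose. Origin: centre of the underside; x from near to far wall, y to the left, z up. Stamped underneath with a black ring 68 mm across with a bar through it, unseen while it stands flat. May stand left or right.
- plain_crate: open light-grey plastic crate, 90 mm deep (x) x 130 mm wide (y) x 80 mm high, walls 4 mm, inner floor 8 mm up, about 0.3 kg, empty, loose. Origin: centre of the underside; x from near to far wall, y to the left, z up. This one is plain underneath; otherwise the same.
- stamped_crate_far (a point): middle of the stamped crate's far bottom edge, 45 mm in front (+x) of its origin: the point that must end on the tape
- stamped_crate_near (a point): middle of the stamped crate's near bottom edge, 45 mm behind its origin, about which it rocks
- plain_crate_far (a point): middle of the plain crate's far bottom edge
- plain_crate_near (a point): middle of the plain crate's near bottom edge
- stamped_crate_tab (a point): stamped crate: top of its thumb tab: flat, 6 mm thick, top level with the rim (80 mm), 46 mm wide, sticking out 36 mm to the robot from the middle of the near wall. This point: 22 mm out from the wall, on top. Pressing here with 4 to 9 N rocks the crate about its near bottom edge with little sliding, the tab swinging down and back to the robot; let up, it falls back flat. Its end meets the desk at about 65 degrees
- plain_crate_tab (a point): plain crate: top of its thumb tab: flat, 6 mm thick, top level with the rim (80 mm), 46 mm wide, sticking out 36 mm to the robot from the middle of the near wall. This point: 22 mm out from the wall, on top. Pressing here with 4 to 9 N rocks the crate about its near bottom edge with little sliding, the tab swinging down and back to the robot; let up, it falls back flat. Its end meets the desk at about 65 degrees
- dispatch_line: black tape stuck on the desk beyond the crates, 40 mm wide (x) and 600 mm long (y), 1 mm thick, no obstacle; origin at its centre on the desk, x across the tape away from the robot, y along it. Crates slide over it freely.
- gel_bottle: bystander: upright capped bottle, 60 mm across, 150 mm high, left of the crates; origin at the centre of its foot
- mug: bystander: upright mug, 80 mm across, 90 mm high, right of the crates; origin at the centre of its foot
- filter_pack: bystander: small carton 50 x 120 x 40 mm high lying beyond the tape; origin at the centre of its underside

How it is judged (in metres and radians):
On the way, in this order (a step that is already met when the one before it is completed fails the run):
1. the crate on the robot's left is rocked up on its near edge by over 49 degrees (0.85 rad) for half a second, the other flat, the stamped crate not yet pushed (((y of stamped_crate in the frame of plain_crate above 0 m and angle between stamped_crate's own z axis and vertical above 0.85 rad and height (world z) of stamped_crate_near below 0.012 m and angle between plain_crate's own z axis and vertical below 0.15 rad and x of stamped_crate_near in the frame of dispatch_line below -0.12 m) or (y of stamped_crate in the frame of plain_crate below 0 m and angle between plain_crate's own z axis and vertical above 0.85 rad and height (world z) of plain_crate_near below 0.012 m and angle between stamped_crate's own z axis and vertical below 0.15 rad and x of stamped_crate_near in the frame of dispatch_line below -0.12 m))), for 0.5 s.
2. then, the left one flat again, the crate on the robot's right likewise (((y of stamped_crate in the frame of plain_crate below 0 m and angle between stamped_crate's own z axis and vertical above 0.85 rad and height (world z) of stamped_crate_near below 0.012 m and angle between plain_crate's own z axis and vertical below 0.15 rad and x of stamped_crate_near in the frame of dispatch_line below -0.12 m) or (y of stamped_crate in the frame of plain_crate above 0 m and angle between plain_crate's own z axis and vertical above 0.85 rad and height (world z) of plain_crate_near below 0.012 m and angle between stamped_crate's own z axis and vertical below 0.15 rad and x of stamped_crate_near in the frame of dispatch_line below -0.12 m))), for 0.5 s.
3. both crates stand flat, the stamped one still well short of the tape (angle between each of stamped_crate, plain_crate's own z axis and vertical below 0.06 rad and x of stamped_crate_near in the frame of dispatch_line below -0.12 m), for 0.1 s.
At the end, for the whole second after the job is handed in: The middle of the stamped crate's far bottom edge lies over the 40 mm wide tape (within 20 mm of its centre line), both crates stand flat on the desk (within 0.06 rad) and at rest, and the plain crate is within 50 mm of where it started (x of stamped_crate_far in the frame of dispatch_line between -0.02 and 0.02 m and y of stamped_crate_far in the frame of dispatch_line between -0.3 and 0.3 m and angle between each of stamped_crate, plain_crate's own z axis and vertical below 0.06 rad and height (world z) of each of stamped_crate, plain_crate below 0.01 m and distance of plain_crate from where it was at the start of the episode below 0.05 m and linear speed of each of stamped_crate, plain_crate below 0.02 m/s); the robot touches nothing.
It fails at once if a crate is lifted off the desk (near and far edges both over 20 mm up) (height (world z) of each of stamped_crate_near, stamped_crate_far above 0.02 m or height (world z) of each of plain_crate_near, plain_crate_far above 0.02 m).
It fails at once if a crate is turned over (tilted by more than 80 degrees) (angle between any of stamped_crate, plain_crate's own z axis and vertical above 1.4 rad).
It fails at once if a bystander is moved by over 30 mm or tipped (distance of any of gel_bottle, mug, filter_pack from where it was at the start of the episode above 0.03 m or angle between any of gel_bottle, mug, filter_pack's own z axis and vertical above 0.3 rad).
It also fails if it takes over 72 s, if anything falls off the work surface, if the arm or the gripper's body presses on something with over 40 N, if the wrist force passes 120 N, or if a joint passes its speed limit or range.

## Working session

There is one attempt and no reset: what is moved stays moved. The work goes in short steps, Python scripts to look and compute and a shell command to move; the robot and the scene stay as the last step left them, time stands still between calls to the robot, and variables do not carry over. Pictures are saved under pics/ and viewed, at most 10 in all, crops included, and the job is handed in when it is done.

```bash
mkdir -p pics; cat > h.py <<'E'
import numpy as np,cv2
from workcell import telemetry,eyes,ticket
def px(name,u,v,z=0):
    c=eyes.calibration(name);K=np.array(c["camera_matrix"]);T=np.array(c["world_from_camera"])
    d=T[:3,:3]@np.linalg.solve(K,[u,v,1]);o=T[:3,3];return (o+d*(z-o[2])/d[2]).round(1)
def proj(name,p):
    c=eyes.calibration(name);K=np.array(c["camera_matrix"]);T=np.linalg.inv(np.array(c["world_from_camera"]))
    q=K@(T[:3,:3]@np.array(p)+T[:3,3]);return (q[:2]/q[2]).round(1)
def save(name,f,s=1.5):
    cv2.imwrite("pics/"+f,cv2.resize(eyes.grab_frame(name)[:,:,::-1],None,fx=s,fy=s,interpolation=cv2.INTER_CUBIC))
E
python3 - <<'E'
from h import *
save("top","a.png");save("side","b.png")
for n in("top","side"):print(eyes.calibration(n))
print(telemetry.state())
E
```

```text
{'camera_matrix': array([[401.85870233,   0.        , 252.40690115],
       [  0.        , 401.85870233, 187.20857217],
       [  0.        ,   0.        ,   1.        ]]), 'world_from_camera': array([[ 1.95871482e-03, -9.81246207e-01,  1.92748657e-01,
         3.68159563e+02],
       [-9.99942311e-01,  1.13784900e-04,  1.07406861e-02,
        -6.24495214e+00],
       [-1.05611894e-02, -1.92758576e-01, -9.81189377e-01,
         1.38498782e+03],
       [ 0.00000000e+00,  0.00000000e+00,  0.00000000e+00,
         1.00000000e+00]])}
{'camera_matrix': array([[405.52299149,   0.        , 261.55376586],
       [  0.        , 405.52299149, 186.35340877],
       [  0.        ,   0.        ,   1.        ]]), 'world_from_camera': array([[-8.28683430e-01, -3.76599008e-01,  4.14073616e-01,
         1.58455200e+02],
       [-5.59702627e-01,  5.52146337e-01, -6.17954199e-01,
         6.92766566e+02],
       [ 4.09170791e-03, -7.43846496e-01, -6.68337975e-01,
         8.36856660e+02],
       [ 0.00000000e+00,  0.00000000e+00,  0.00000000e+00,
         1.00000000e+00]])}
{'time_s': 0.1, 'qpos': array([-7.58019566e+01,  1.83483741e+01,  8.96989010e+01, -4.86036202e-04,
        7.20464227e+01, -1.14684382e+00]), 'qvel': array([-0.07882442, -0.17717463, -0.12835726,  0.09265154, -0.00992465,
        0.02750867]), 'effort': array([ 1.22182814e-04, -4.13331807e+01, -2.32509989e+01,  7.29391258e-02,
        4.21955064e-02, -5.59008072e-05]), 'ee_pos': array([ 152.04060906, -554.06942512,  221.20388655]), 'ee_rot': array([-1.79906312e+02, -1.41331779e-03,  1.53450362e+01]), 'force': array([ 0.6864353 ,  0.97198521, -0.50319261]), 'torque': array([ 0.05042206, -0.03670949, -0.00683593]), 'gripper_force': 0.0, 'gripper_width': 91.18452117416362}
```

View pics/a.png

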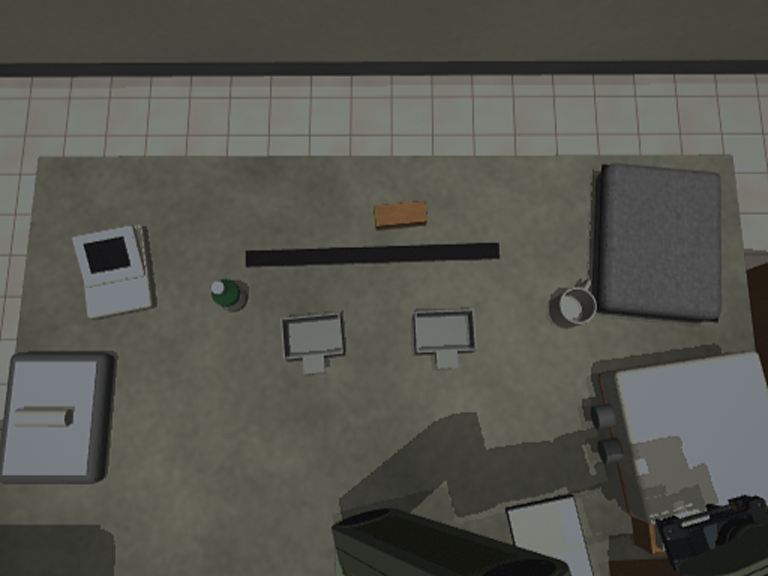

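View pics/b.png

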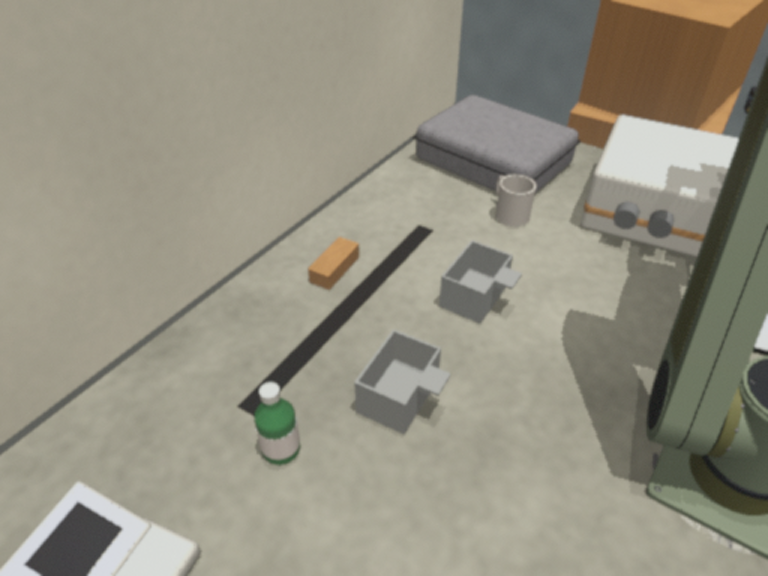

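The top view shows the left crate at about (313,337), the right crate at (444,332), and the tape from (247,258) to (498,250), all in 1.5x pixels. The side view agrees with this. Next I'll work out positions.

```bash
python3 - <<'E'
from h import *
im=eyes.grab_frame("top")[:,:,::-1]
cv2.imwrite("pics/c.png",cv2.resize(im[150:260,170:330],None,fx=5,fy=5,interpolation=cv2.INTER_CUBIC))
for u,v in((247,250),(246,266),(498,243),(499,259)):print("tape",px("top",u/1.5,v/1.5))
for u,v in((239,407),(256,411),(415,227),(432,231)):print("tapeS",px("side",u/1.5,v/1.5))
print("wall",px("side",0,300),px("side",280,93), px("top",30,104),px("top",250,104),px("top",250,48))
print("carton",px("top",375/1.5,207/1.5,40),px("top",426/1.5,225/1.5,40),"bottle",px("top",218/1.5,288/1.5,150),"mug",px("top",577/1.5,304/1.5,90))
E
```

```text
tape [714.7 321.1  -0. ]
tape [675.9 321.8   0. ]
tape [ 731.4 -273.4    0. ]
tape [ 692.5 -274.3    0. ]
tapeS [710.2 326.5   0. ]
tapeS [681.1 316.5   0. ]
tapeS [ 734.5 -258.5    0. ]
tapeS [ 694.7 -267.5    0. ]
wall [960.7 595.5   0. ] [ 938.3 -604.9    0. ] [952.8 829.    0. ] [950.7  18.3   0. ] [1175.   19.    0.]
carton [807.7  17.2  40. ] [ 764.  -100.9   40. ] bottle [595.5 342.8 150. ] mug [ 571.3 -421.8   90. ]
```

View pics/c.png

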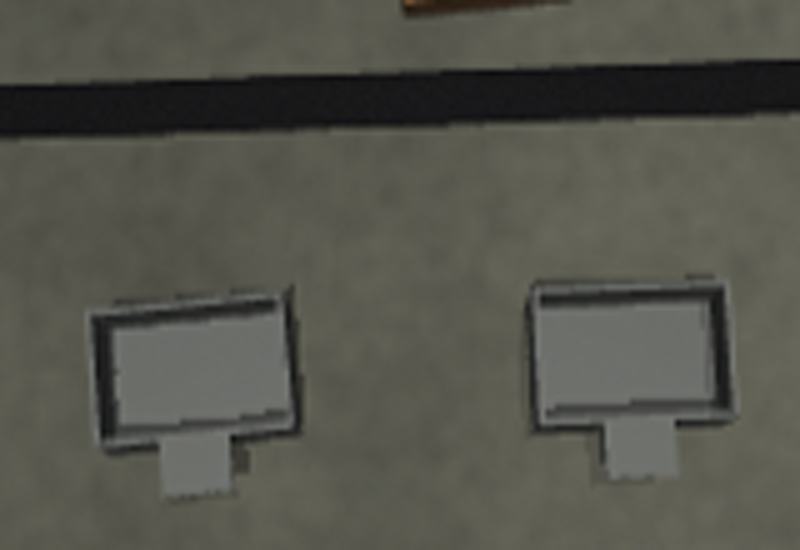

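The crop shows the left crate's rim corners at (88,315), (290,292), (297,428) and (103,447), with its tab end at (163,497)–(233,490). The right crate's rim corners are at (531,287), (725,283), (736,418) and (535,428), with its tab end at (608,480)–(678,474).

```bash
python3 - <<'E'
from h import *
for n,pts in(("L",[(88,315),(290,292),(297,428),(103,447),(163,497),(233,490),(160,437),(233,430)]),("R",[(531,287),(725,283),(736,418),(535,428),(608,480),(678,474),(605,422),(677,417)])):
    P=np.array([px("top",170+u/5,150+v/5,80) for u,v in pts]);print(n,P[:,:2].tolist(),"rim centre",P[:4].mean(0),"tab end",P[4:6].mean(0))
    d=P[0]-P[1];d2=P[3]-P[2];print([np.degrees(np.arctan2(-e[0],e[1])) for e in(d,d2,P[4]-P[5])])
print([px("side",u/1.5,v/1.5,80) for u,v in((449,376),(434,395),(521,275),(511,291))])
E
```

```text
L [[538.5, 220.1], [553.7, 87.9], [465.0, 82.2], [452.6, 207.5], [420.7, 167.8], [425.2, 122.9], [459.1, 170.8], [463.6, 123.6]] rim centre [502.45  149.425  80.   ] tab end [422.95 145.35  80.  ]
[np.float64(6.558913161265699), np.float64(5.651730732597997), np.float64(5.723227267286729)]
R [[557.1, -70.0], [559.8, -197.0], [471.7, -201.6], [465.2, -71.7], [431.9, -118.3], [435.8, -163.3], [469.1, -117.0], [472.3, -163.5]] rim centre [ 513.45  -135.075   80.   ] tab end [ 433.85 -140.8    80.  ]
[np.float64(1.2179157800429719), np.float64(2.8646051024597967), np.float64(4.9532574778421035)]
[array([425.3, 131.8,  80. ]), array([425.8, 177. ,  80. ]), array([ 434.7, -153.9,   80. ]), array([ 430.9, -103.1,   80. ])]
```

```bash
python3 -m crank '[{"dx":0.024,"dy":0.0625,"yaw":-0.25},{"dx":0.024,"dy":0.0625,"yaw":-0.25},{"dx":0.024,"dy":0.0625,"yaw":-0.25},{"dx":0.024,"dy":0.0625,"yaw":-0.25},{"dx":0.024,"dy":0.0625,"yaw":-0.25},{"dx":0.024,"dy":0.0625,"yaw":-0.25},{"dx":0.024,"dy":0.0625,"yaw":-0.25},{"dx":0.024,"dy":0.0625,"yaw":-0.25},{"dx":0.024,"dy":0.0625},{"dx":0.024,"dy":0.0625}]' 0 20
python3 -m crank '[{"dx":0.024,"dy":0.0625},{"dx":0.024,"dy":0.0625},{"dx":0.024,"dy":0.0625},{"dx":0.024,"dy":0.0625},{"dz":-0.06},{"dz":-0.06},{}]'
```

```text
validation failed for argument at $[0]...
validation failed for argument at $[0]...
```

```bash
python3 -m crank '[{"dx":0.024,"dy":0.0625,"dz":0,"yaw":-0.25},{"dx":0.024,"dy":0.0625,"dz":0,"yaw":-0.25},{"dx":0.024,"dy":0.0625,"dz":0,"yaw":-0.25},{"dx":0.024,"dy":0.0625,"dz":0,"yaw":-0.25},{"dx":0.024,"dy":0.0625,"dz":0,"yaw":-0.25},{"dx":0.024,"dy":0.0625,"dz":0,"yaw":-0.25},{"dx":0.024,"dy":0.0625,"dz":0,"yaw":-0.25},{"dx":0.024,"dy":0.0625,"dz":0,"yaw":-0.25},{"dx":0.024,"dy":0.0625,"dz":0,"yaw":0},{"dx":0.024,"dy":0.0625,"dz":0,"yaw":0}]' 0 20
```

```text
time_s: 1.4
ee_pos: [344.4, -52.9, 222.1]
ee_rot: [180.0, -0.0, 5.3]
force: [1.1, 0.5, 0.2]
gripper_width: 0.6
gripper_force: 0.0
```

```bash
python3 -m crank '[{"dx":0.023,"dy":0.0625,"dz":0,"yaw":0},{"dx":0.023,"dy":0.0625,"dz":0,"yaw":0},{"dx":0.023,"dy":0.0625,"dz":0,"yaw":0},{"dx":0.023,"dy":0.0615,"dz":0,"yaw":0},{"dx":0,"dy":0,"dz":-0.05,"yaw":0},{"dx":0,"dy":0,"dz":-0.05,"yaw":0},{"dx":0,"dy":0,"dz":-0.05,"yaw":0},{"dx":0,"dy":0,"dz":0,"yaw":0},{"dx":0,"dy":0,"dz":0,"yaw":0}]'
python3 - <<'E'
from h import *
a=eyes.grab_frame("top")[140:270,150:310,::-1];b=eyes.grab_frame("side")[190:320,200:360,::-1]
cv2.imwrite("pics/d.png",cv2.resize(np.hstack([a,b]),None,fx=2.5,fy=2.5,interpolation=cv2.INTER_CUBIC))
import math
for t in(0,10,20,30,40,50,56):
    a=math.radians(t);x,z=-24*math.cos(a)-80*math.sin(a),80*math.cos(a)-24*math.sin(a);print(t,round(x-16,1),round(z+8,1))
E
```

```text
time_s: 2.52
ee_pos: [418.7, 145.0, 103.1]
ee_rot: [-180.0, -0.1, 5.3]
force: [0.2, 0.4, 0.6]
gripper_width: 1.0
gripper_force: 0.0
0 -40.0 88.0
10 -53.5 82.6
20 -65.9 75.0
30 -76.8 65.3
40 -85.8 53.9
50 -92.7 41.0
56 -95.7 32.8
```

View pics/d.png

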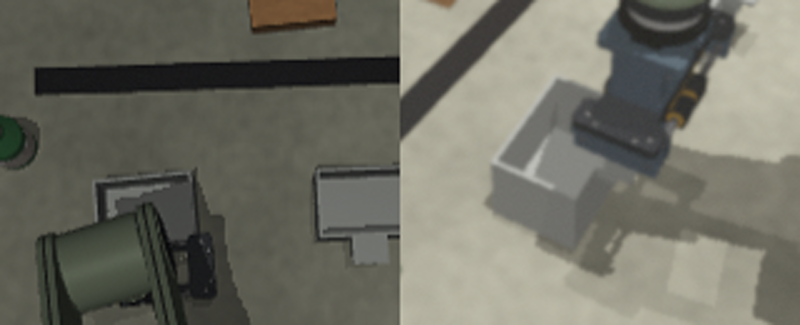

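The left picture shows the closed gripper over the left crate's near side and tab. The side view shows the fingers just above the tab. I'll press in stages.

```bash
python3 -m crank '[{"dx":0,"dy":0,"dz":-0.017,"yaw":0},{"dx":0,"dy":0,"dz":-0.003,"yaw":0},{"dx":-0.0085,"dy":-0.001,"dz":-0.003,"yaw":0},{"dx":-0.0085,"dy":-0.001,"dz":-0.004,"yaw":0},{"dx":-0.008,"dy":-0.001,"dz":-0.0045,"yaw":0},{"dx":-0.0075,"dy":-0.001,"dz":-0.005,"yaw":0},{"dx":-0.007,"dy":0,"dz":-0.006,"yaw":0},{"dx":-0.0065,"dy":-0.001,"dz":-0.006,"yaw":0},{"dx":0,"dy":0,"dz":0,"yaw":0}]'
python3 - <<'E'
from h import *
a=eyes.grab_frame("top")[140:270,150:310,::-1];b=eyes.grab_frame("side")[190:320,200:360,::-1]
cv2.imwrite("pics/e.png",cv2.resize(np.hstack([a,b]),None,fx=2.5,fy=2.5,interpolation=cv2.INTER_CUBIC))
E
```

```text
time_s: 3.75
ee_pos: [380.2, 140.3, 62.6]
ee_rot: [180.0, 0.1, 5.4]
force: [-1.1, -0.6, 3.2]
gripper_width: 0.6
gripper_force: 1.4
```

View pics/e.png

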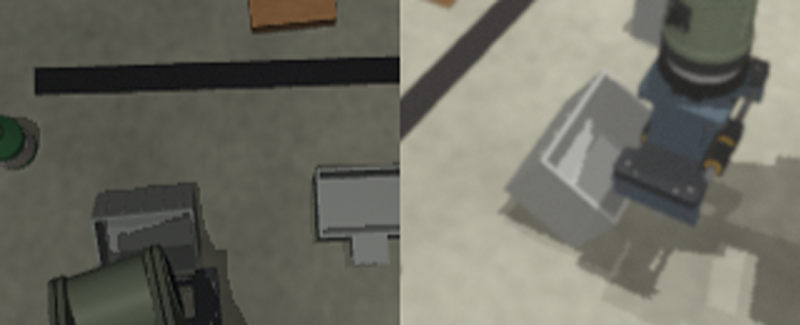

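The crate is rocking cleanly at about 30°, with a force of 3 N. I'll carry on.

```bash
python3 -m crank '[{"dx":-0.006,"dy":-0.001,"dz":-0.007,"yaw":0},{"dx":-0.005,"dy":0,"dz":-0.007,"yaw":0},{"dx":-0.0045,"dy":-0.001,"dz":-0.008,"yaw":0},{"dx":-0.004,"dy":0,"dz":-0.008,"yaw":0},{"dx":-0.003,"dy":0,"dz":-0.007,"yaw":0},{"dx":0,"dy":0,"dz":0,"yaw":0}]'
python3 - <<'E'
from h import *
a=eyes.grab_frame("top")[140:270,150:310,::-1];b=eyes.grab_frame("side")[190:320,200:360,::-1]
cv2.imwrite("pics/f.png",cv2.resize(np.hstack([a,b]),None,fx=2.5,fy=2.5,interpolation=cv2.INTER_CUBIC))
E
```

```text
time_s: 4.6
ee_pos: [362.7, 139.1, 33.1]
ee_rot: [180.0, 0.0, 5.4]
force: [0.3, -0.3, 0.2]
gripper_width: 0.6
gripper_force: 0.0
```

View pics/f.png

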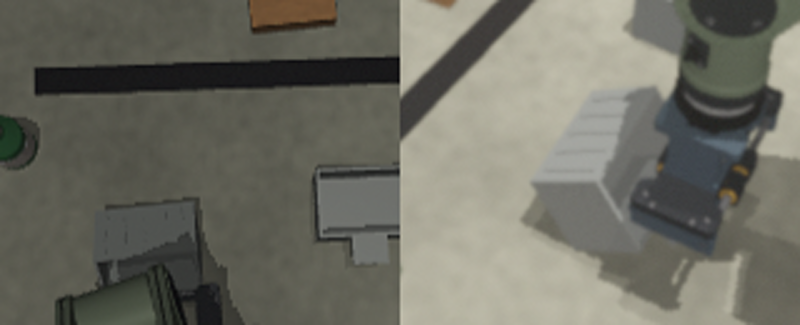

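The left crate is steeply up. In the side crop its far wall faces up: the left far bottom corner is at (535,185) and the left far rim corner at (600,182). The underside faces away from both cameras. I'll measure the tilt.

```bash
cat >> h.py <<'E'
def crate(o,yaw,t,P):
    # pivot about near bottom edge, tilt t deg
    a=np.radians(t);y=np.radians(yaw);P=np.array(P,float)+[45,0,0]
    q=np.array([P[0]*np.cos(a)-P[2]*np.sin(a),P[1],P[0]*np.sin(a)+P[2]*np.cos(a)])
    q[0]-=45
    return np.array([o[0]+q[0]*np.cos(y)-q[1]*np.sin(y),o[1]+q[0]*np.sin(y)+q[1]*np.cos(y),q[2]])
E
python3 - <<'E'
from h import *
for t in(45,50,55,60,65):
    r=[(proj("side",crate((503,150),5.5,t,p))-[200,190])*2.5+[400,0] for p in((45,65,0),(45,65,80),(45,-65,0),(45,-65,80),(-45,65,0))]
    print(t,np.round(r).astype(int).tolist())
im=eyes.grab_frame("side")
cv2.imwrite("pics/g.png",cv2.resize(im[200:310,240:310,::-1],None,fx=5,fy=5,interpolation=cv2.INTER_CUBIC))
E
```

```text
45 [[520, 179], [574, 164], [583, 90], [636, 71], [578, 245]]
50 [[525, 178], [584, 168], [588, 88], [646, 75], [578, 245]]
55 [[531, 177], [595, 173], [594, 87], [656, 79], [578, 245]]
60 [[537, 177], [605, 179], [600, 86], [665, 84], [578, 245]]
65 [[543, 178], [616, 185], [606, 86], [675, 90], [578, 245]]
```

View pics/g.png

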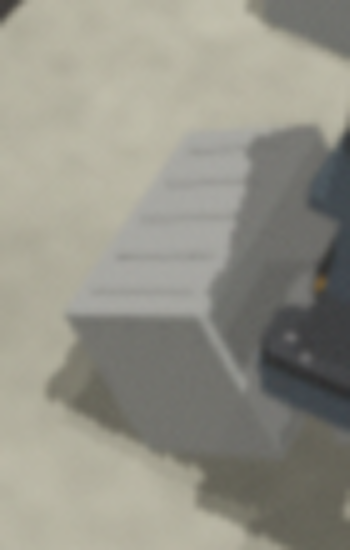

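The tilt is about 57°. Neither camera can see the underside from here, because the rocked underside faces +x. I'll finish both rocks as asked. After that I can turn a crate on the desk so its underside faces the side camera.

Next I hold, then let it down along the reverse arc.

```bash
python3 -m crank '[{"dx":0,"dy":0,"dz":0,"yaw":0},{"dx":0,"dy":0,"dz":0,"yaw":0},{"dx":0,"dy":0,"dz":0,"yaw":0},{"dx":0,"dy":0,"dz":0,"yaw":0},{"dx":0,"dy":0,"dz":0,"yaw":0},{"dx":0,"dy":0,"dz":0,"yaw":0},{"dx":0.003,"dy":0,"dz":0.007,"yaw":0},{"dx":0.004,"dy":0,"dz":0.008,"yaw":0},{"dx":0.0045,"dy":0.001,"dz":0.008,"yaw":0},{"dx":0,"dy":0,"dz":0,"yaw":0}]'
python3 -m crank '[{"dx":0.005,"dy":0,"dz":0.007,"yaw":0},{"dx":0.006,"dy":0.001,"dz":0.007,"yaw":0},{"dx":0.0065,"dy":0.001,"dz":0.006,"yaw":0},{"dx":0.007,"dy":0,"dz":0.006,"yaw":0},{"dx":0.0075,"dy":0.001,"dz":0.005,"yaw":0},{"dx":0.008,"dy":0.001,"dz":0.0045,"yaw":0},{"dx":0.0085,"dy":0.001,"dz":0.004,"yaw":0},{"dx":0.0085,"dy":0.001,"dz":0.003,"yaw":0},{"dx":0,"dy":0,"dz":0,"yaw":0}]'
python3 -m crank '[{"dx":0,"dy":0,"dz":0.03,"yaw":0},{"dx":0,"dy":0,"dz":0.06,"yaw":0},{"dx":0,"dy":-0.06,"dz":0,"yaw":0},{"dx":0,"dy":-0.07,"dz":0,"yaw":0},{"dx":0,"dy":-0.07,"dz":0,"yaw":0},{"dx":0.005,"dy":-0.07,"dz":0,"yaw":-0.25},{"dx":0.005,"dy":-0.07,"dz":0,"yaw":-0.25},{"dx":0,"dy":0,"dz":0,"yaw":0}]'
python3 - <<'E'
from h import *
a=eyes.grab_frame("top")[140:270,150:330,::-1];b=eyes.grab_frame("side")[140:270,200:380,::-1]
b=eyes.grab_frame("side")[170:300,220:360,::-1]
cv2.imwrite("pics/i.png",cv2.resize(np.hstack([a,b]),None,fx=2.5,fy=2.5,interpolation=cv2.INTER_CUBIC))
E
```

```text
time_s: 6.0
ee_pos: [373.1, 140.2, 52.7]
ee_rot: [-180.0, -0.1, 5.3]
force: [0.2, 0.1, -0.2]
gripper_width: 0.5
gripper_force: 0.0
time_s: 7.12
ee_pos: [418.5, 144.8, 86.1]
ee_rot: [-180.0, -0.0, 5.3]
force: [0.4, 0.5, 0.1]
gripper_width: 0.7
gripper_force: 0.0
time_s: 8.12
ee_pos: [425.7, -130.3, 157.8]
ee_rot: [180.0, 0.0, 2.5]
force: [-0.3, 0.3, -0.2]
gripper_width: 0.2
gripper_force: 0.0
```

View pics/i.png

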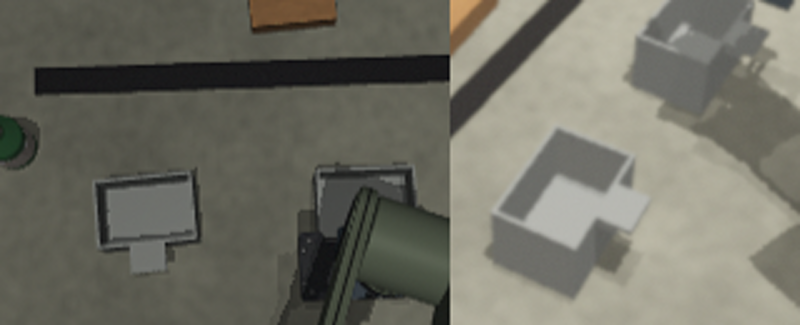

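The left crate is flat again where it stood: rim corners (97,180)–(197,170), tab at (149,258). The arm is over the right crate. I'll run the same sequence there.

```bash
python3 -m crank '[{"dx":0.003,"dy":-0.008,"dz":-0.035,"yaw":0},{"dx":0,"dy":0,"dz":-0.034,"yaw":0},{"dx":0,"dy":0,"dz":-0.016,"yaw":0},{"dx":0,"dy":0,"dz":-0.004,"yaw":0},{"dx":-0.0085,"dy":-0.0005,"dz":-0.003,"yaw":0},{"dx":-0.0085,"dy":-0.0005,"dz":-0.004,"yaw":0},{"dx":-0.008,"dy":-0.0005,"dz":-0.0045,"yaw":0},{"dx":-0.0075,"dy":-0.0005,"dz":-0.005,"yaw":0},{"dx":-0.007,"dy":-0.0005,"dz":-0.006,"yaw":0},{"dx":-0.0065,"dy":-0.0005,"dz":-0.006,"yaw":0}]'
python3 -m crank '[{"dx":-0.006,"dy":-0.0005,"dz":-0.007,"yaw":0},{"dx":-0.005,"dy":0,"dz":-0.007,"yaw":0},{"dx":-0.0045,"dy":-0.0005,"dz":-0.008,"yaw":0},{"dx":-0.004,"dy":0,"dz":-0.008,"yaw":0},{"dx":-0.003,"dy":0,"dz":-0.007,"yaw":0},{"dx":0,"dy":0,"dz":0,"yaw":0},{"dx":0,"dy":0,"dz":0,"yaw":0},{"dx":0,"dy":0,"dz":0,"yaw":0},{"dx":0,"dy":0,"dz":0,"yaw":0},{"dx":0,"dy":0,"dz":0,"yaw":0}]'
python3 - <<'E'
from h import *
a=eyes.grab_frame("top")[140:270,200:340,::-1];b=eyes.grab_frame("side")[130:260,260:400,::-1]
cv2.imwrite("pics/j.png",cv2.resize(np.hstack([a,b]),None,fx=2.8,fy=2.8,interpolation=cv2.INTER_CUBIC))
for t in(45,50,55,60,65):
    r=[(proj("side",crate((513,-135),3,t,p))-[260,130])*2.8+[392,0] for p in((45,65,0),(45,65,80),(45,-65,0),(45,-65,80),(-45,65,0))]
    print(t,np.round(r).astype(int).tolist())
E
```

```text
time_s: 9.52
ee_pos: [390.9, -136.0, 63.6]
ee_rot: [180.0, 0.0, 2.9]
force: [-0.8, 2.0, 1.9]
gripper_width: 0.3
gripper_force: 0.9
time_s: 10.78
ee_pos: [373.4, -136.9, 34.5]
ee_rot: [180.0, -0.0, 2.8]
force: [1.0, -0.1, 1.4]
gripper_width: 0.5
gripper_force: 0.1
45 [[513, 173], [570, 150], [567, 103], [623, 78], [564, 241]]
50 [[518, 171], [580, 154], [572, 101], [633, 81], [564, 241]]
55 [[524, 170], [591, 158], [578, 99], [642, 85], [564, 241]]
60 [[531, 169], [600, 164], [584, 98], [652, 90], [564, 241]]
65 [[537, 169], [610, 169], [591, 98], [661, 95], [564, 241]]
```

View pics/j.png

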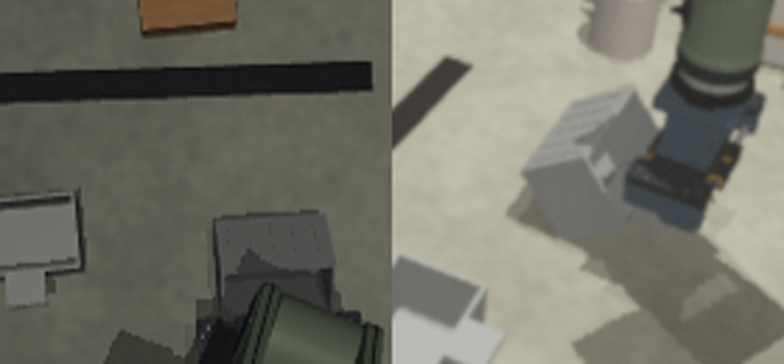

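The right crate is up at about 55°: far-wall left corners at (524,172) and (591,160). Next I let it down, then prepare to grip its tab to turn it flat on the desk.

```bash
python3 -m crank '[{"dx":0,"dy":0,"dz":0,"yaw":0},{"dx":0,"dy":0,"dz":0,"yaw":0},{"dx":0,"dy":0,"dz":0,"yaw":0},{"dx":0,"dy":0,"dz":0,"yaw":0},{"dx":0.003,"dy":0,"dz":0.007,"yaw":0},{"dx":0.004,"dy":0,"dz":0.008,"yaw":0},{"dx":0.0045,"dy":0.0005,"dz":0.008,"yaw":0},{"dx":0,"dy":0,"dz":0,"yaw":0}]'
python3 -m crank '[{"dx":0.005,"dy":0,"dz":0.007,"yaw":0},{"dx":0.006,"dy":0.0005,"dz":0.007,"yaw":0},{"dx":0.0065,"dy":0.0005,"dz":0.006,"yaw":0},{"dx":0.007,"dy":0.0005,"dz":0.006,"yaw":0},{"dx":0.0075,"dy":0.0005,"dz":0.005,"yaw":0},{"dx":0.008,"dy":0.0005,"dz":0.0045,"yaw":0},{"dx":0.0085,"dy":0.0005,"dz":0.004,"yaw":0},{"dx":0.0085,"dy":0.0005,"dz":0.003,"yaw":0},{"dx":0,"dy":0,"dz":0,"yaw":0}]'
python3 -m crank '[{"dx":0,"dy":0,"dz":0.03,"yaw":0},{"dx":0,"dy":0,"dz":0.06,"yaw":0},{"dx":-0.06,"dy":0,"dz":0,"yaw":0},{"dx":-0.03,"dy":0,"dz":0,"yaw":0},{"dx":0,"dy":0,"dz":0,"yaw":0},{"dx":0,"dy":0,"dz":0,"yaw":0}]' 1
python3 - <<'E'
from h import *
a=eyes.grab_frame("top")[:,:,::-1]
cv2.imwrite("pics/k.png",a)
g=cv2.cvtColor(a,cv2.COLOR_BGR2GRAY)
print(g[200:252:2,270:324:2])
h=69
def d(p):return h*np.array([-np.cos(np.radians(p)),-np.sin(np.radians(p))])
for p in range(3,88,5):print(p,((d(p+5)-d(p))/800).round(4))
E
```

```text
time_s: 11.88
ee_pos: [382.8, -136.5, 53.4]
ee_rot: [180.0, -0.0, 2.9]
force: [-1.2, 0.4, 2.1]
gripper_width: 0.6
gripper_force: 1.1
time_s: 13.0
ee_pos: [430.0, -134.2, 87.9]
ee_rot: [179.9, -0.2, 2.9]
force: [-0.9, -0.0, 6.8]
gripper_width: 0.7
gripper_force: 3.6
time_s: 13.75
ee_pos: [357.4, -134.1, 159.0]
ee_rot: [180.0, -0.1, 2.8]
force: [0.1, -0.2, 0.2]
gripper_width: 57.3
gripper_force: 0.0
[[ 97  98  98  98  99  98 100  99  98  98  96  96  98  99  99  97  95  97
   99 100  99 100 100  96  97  98  96]
 [ 97  97  96  96  96  96  97  96  96  96  97  98  97  96  96  95  95  96
   97 100 100 103  98  93  91  95  97]
 [ 99  97  96  97  96  95  95  93  93  95  96  99  99  98  97  97  87  87
   87  89  88  67  99  92  90  93  98]
 [ 98  98  97  90  88  90  87  66  66  69  75  80  79  87  88  90  91  98
   96 105 105 103 104  94  93  93  96]
 [ 95  95  97 116 104 102 103  86  85  70  66  55  53  39  39  39  40  40
   39  40  40  37  72  95  94  96  98]
 [ 92  94  95  94  38  40  44  45  50  49  55  55  71  71  78  77  84  82
   92  92  96  32  55  96  94  97 100]
 [ 93  92  79  76 115
[... 1894 characters left out ...]
 101]
 [ 59  63  64  65  65  62  63  64  65  52  54  51  52  49  33  47  16  48
   63  63  61  62  62  63  63  63 101]
 [ 60  64  64  65  64  64  66  65  64  66  64  61  61  32  58  55  48  49
   58  61  64  63  62  63  65  65  99]
 [ 61  65  64  64  62  62  64  64  62  63  64  64  29  48  66  48  62  58
   45  40  52  68  65  63  63  64  91]]
3 [ 0.0007 -0.0075]
8 [ 0.0014 -0.0074]
13 [ 0.002  -0.0073]
18 [ 0.0026 -0.007 ]
23 [ 0.0032 -0.0068]
28 [ 0.0038 -0.0065]
33 [ 0.0044 -0.0061]
38 [ 0.0049 -0.0057]
43 [ 0.0054 -0.0053]
48 [ 0.0058 -0.0048]
53 [ 0.0062 -0.0043]
58 [ 0.0065 -0.0037]
63 [ 0.0068 -0.0031]
68 [ 0.0071 -0.0025]
73 [ 0.0073 -0.0019]
78 [ 0.0074 -0.0012]
83 [ 0.0075 -0.0006]
```

The right crate is flat and unmoved, with its tab at u 291–305, v 245. I'll grip its tab.

```bash
python3 -m crank '[{"dx":0.055,"dy":-0.0015,"dz":0,"yaw":0},{"dx":0.055,"dy":-0.001,"dz":0,"yaw":0},{"dx":0,"dy":0,"dz":0,"yaw":0},{"dx":0,"dy":0,"dz":-0.055,"yaw":0},{"dx":0,"dy":0,"dz":-0.045,"yaw":0},{"dx":0,"dy":0,"dz":0,"yaw":0},{"dx":0,"dy":0,"dz":0,"yaw":0}]' 1
python3 -m crank '[{"dx":0,"dy":0,"dz":0,"yaw":0},{"dx":0,"dy":0,"dz":0,"yaw":0},{"dx":0,"dy":0,"dz":0,"yaw":0},{"dx":0,"dy":0,"dz":0,"yaw":0},{"dx":0,"dy":0,"dz":0,"yaw":0},{"dx":0,"dy":0,"dz":0,"yaw":0}]' 0 15
```

```text
time_s: 14.68
ee_pos: [444.9, -136.0, 79.7]
ee_rot: [180.0, -0.1, 2.8]
force: [0.5, -0.2, 0.6]
gripper_width: 91.2
gripper_force: 0.0
time_s: 15.42
ee_pos: [444.2, -136.1, 79.0]
ee_rot: [180.0, -0.0, 2.8]
force: [-1.2, -3.1, 2.6]
gripper_width: 46.0
gripper_force: 15.0
```

Gripped: the width reads 46 mm, which is the tab. Now I turn the crate about its own centre.

```bash
python3 -m crank '[{"dx":0.0007,"dy":-0.0075,"dz":0,"yaw":1},{"dx":0.0014,"dy":-0.0074,"dz":0,"yaw":1},{"dx":0.002,"dy":-0.0073,"dz":0,"yaw":1},{"dx":0.0026,"dy":-0.007,"dz":0,"yaw":1},{"dx":0,"dy":0,"dz":0,"yaw":0}]'
```

```text
time_s: 16.05
ee_pos: [449.9, -159.3, 79.0]
ee_rot: [180.0, -0.0, 22.8]
force: [0.3, -0.8, 2.5]
gripper_width: 45.5
gripper_force: 15.0
```

```bash
python3 -m crank '[{"dx":0.0032,"dy":-0.0068,"dz":0,"yaw":1},{"dx":0.0038,"dy":-0.0065,"dz":0,"yaw":1},{"dx":0.0044,"dy":-0.0061,"dz":0,"yaw":1},{"dx":0.0049,"dy":-0.0057,"dz":0,"yaw":1},{"dx":0.0054,"dy":-0.0053,"dz":0,"yaw":1},{"dx":0.0058,"dy":-0.0048,"dz":0,"yaw":1},{"dx":0.0062,"dy":-0.0043,"dz":0,"yaw":1},{"dx":0,"dy":0,"dz":0,"yaw":0}]'
python3 -m crank '[{"dx":0.0065,"dy":-0.0037,"dz":0,"yaw":1},{"dx":0.0068,"dy":-0.0031,"dz":0,"yaw":1},{"dx":0.0071,"dy":-0.0025,"dz":0,"yaw":1},{"dx":0.0073,"dy":-0.0019,"dz":0,"yaw":1},{"dx":0.0074,"dy":-0.0012,"dz":0,"yaw":1},{"dx":0.0075,"dy":-0.0006,"dz":0,"yaw":1},{"dx":0,"dy":0,"dz":0,"yaw":0}]'
```

```text
time_s: 17.05
ee_pos: [477.1, -190.7, 78.9]
ee_rot: [179.9, -0.0, 57.7]
force: [0.8, 0.0, 2.0]
gripper_width: 46.0
gripper_force: 15.0
time_s: 17.92
ee_pos: [511.1, -200.9, 79.0]
ee_rot: [179.9, 0.0, 87.7]
force: [0.2, -0.7, 2.8]
gripper_width: 45.8
gripper_force: 15.0
```

```bash
python3 -m crank '[{"dx":0,"dy":0,"dz":0,"yaw":0},{"dx":0,"dy":0,"dz":0,"yaw":0},{"dx":0,"dy":0,"dz":0.035,"yaw":0},{"dx":0,"dy":-0.019,"dz":0,"yaw":0}]' 0.7
python3 -m crank '[{"dx":0,"dy":0,"dz":0,"yaw":0},{"dx":0,"dy":0,"dz":0,"yaw":0},{"dx":0,"dy":0,"dz":0,"yaw":0},{"dx":0,"dy":0,"dz":0,"yaw":0},{"dx":0,"dy":0,"dz":0,"yaw":0}]' 0
python3 - <<'E'
from h import *
g=cv2.cvtColor(eyes.grab_frame("side"),cv2.COLOR_RGB2GRAY)
cv2.imwrite("pics/l.png",g)
E
```

```text
time_s: 18.42
ee_pos: [511.5, -216.6, 108.2]
ee_rot: [179.8, 0.1, 87.9]
force: [-0.8, 0.1, 0.3]
gripper_width: 63.9
gripper_force: 0.0
time_s: 19.05
ee_pos: [510.5, -216.1, 106.7]
ee_rot: [-180.0, -0.0, 87.9]
force: [-0.1, 0.1, 0.7]
gripper_width: 16.7
gripper_force: 0.0
```

```bash
python3 -m crank '[{"dx":0,"dy":0,"dz":-0.012,"yaw":0},{"dx":0,"dy":0,"dz":-0.012,"yaw":0},{"dx":0,"dy":0,"dz":-0.002,"yaw":0},{"dx":-0.0003,"dy":-0.0085,"dz":-0.003,"yaw":0},{"dx":-0.0003,"dy":-0.0085,"dz":-0.004,"yaw":0},{"dx":-0.0003,"dy":-0.008,"dz":-0.0045,"yaw":0},{"dx":-0.0003,"dy":-0.0075,"dz":-0.005,"yaw":0},{"dx":-0.0003,"dy":-0.007,"dz":-0.006,"yaw":0},{"dx":0,"dy":-0.0065,"dz":-0.006,"yaw":0},{"dx":0,"dy":0,"dz":0,"yaw":0}]'
python3 -m crank '[{"dx":0,"dy":-0.006,"dz":-0.007,"yaw":0},{"dx":0,"dy":-0.005,"dz":-0.007,"yaw":0},{"dx":0,"dy":-0.0045,"dz":-0.008,"yaw":0},{"dx":0,"dy":-0.004,"dz":-0.008,"yaw":0},{"dx":0,"dy":-0.003,"dz":-0.007,"yaw":0},{"dx":0,"dy":0,"dz":0,"yaw":0},{"dx":0,"dy":0,"dz":0,"yaw":0}]'
python3 - <<'E'
from h import *
g=eyes.grab_frame("side")
O=(512,-135)
c=np.array([proj("side",crate(O,88,57,p)) for p in((45,65,0),(45,-65,0),(-45,-65,0),(-45,65,0),(45,65,80))]);print(c)
x0,y0=(c.min(0)-15).astype(int);x1,y1=(c.max(0)+15).astype(int)
cv2.imwrite("pics/m.png",cv2.resize(g[y0:y1,x0:x1,::-1],None,fx=6,fy=6,interpolation=cv2.INTER_CUBIC));print(x0,y0,x1,y1)
# rectify underside (mm grid), print coarse grey
M=cv2.getPerspectiveTransform(np.float32([[0,0],[26,0],[26,18],[0,18]]),np.float32(c[:4]))
print(cv2.warpPerspective(cv2.cvtColor(g,cv2.COLOR_RGB2GRAY),M,(27,19),flags=cv2.INTER_LINEAR|cv2.WARP_INVERSE_MAP))
E
```

```text
time_s: 20.35
ee_pos: [509.0, -253.5, 62.5]
ee_rot: [-179.9, 0.0, 87.8]
force: [-2.0, -3.2, 3.7]
gripper_width: 0.3
gripper_force: 2.3
time_s: 21.22
ee_pos: [509.5, -271.0, 33.6]
ee_rot: [180.0, -0.0, 87.8]
force: [-0.2, -0.1, -0.4]
gripper_width: 0.2
gripper_force: 0.0
[[339.2 187.8]
 [299.7 170.2]
 [306.4 180.7]
 [343.6 197.6]
 [352.4 163.6]]
284 148 367 212
[[101 144 177 178 175 178 179 179 178 178 179 179 179 178 178 178 179 178
  178 179 179 178 178 175 176 178 179]
 [ 99 128 173 176 175 177 178 177 177 177 176 177 178 177 177 176 176 176
  177 176 177 177 176 174 175 174 175]
 [ 98 114 162 174 173 173 174 175 173 172 173 173 174 175 173 172 173 171
  171 174 173 173 173 170 169 171 170]
 [ 98 105 149 164 166 170 167 168 169 164 163 168 167 168 169 167 163 165
  162 165 167 167 165 166 161 161 165]
 [ 98 100 129 155 154 156 160 158 157 155 153 152 158 158 157 157 155 149
  150 153 154 158 156 153 152 150 149]
 [ 98  98 112 136 140 144 143 145 145 138 136 139 142 143 146 143 140 138
  133 133 141 142 142 142 138 134 137]
 [ 98  98 102 118 125 124 128 128 124 121 120 117 124 128 1
[... 710 characters left out ...]
  76  88  89  90  93]
 [ 99  97  93  89  88  87  87  87  76  52  54  61  66  68  70  67  67  65
   61  61  61  67  76  87  89  90  93]
 [100  97  94  90  87  88  87  87  82  62  56  61  69  69  70  72  68  66
   66  60  64  70  78  87  90  91  92]
 [101  97  93  90  88  88  88  89  87  71  61  65  70  72  74  75  73  73
   68  67  66  73  82  88  91  91  92]
 [104  97  93  92  91  89  91  91  90  83  68  69  73  76  78  79  79  77
   74  75  73  77  86  91  93  92  93]
 [107  98  94  92  93  93  93  94  94  92  80  75  78  80  82  83  84  82
   81  82  83  83  89  93  96  96  94]
 [112  99  94  92  94  97  95  98  98  97  93  83  85  82  86  89  88  88
   89  88  90  90  93  98  99  99  97]]
```

View pics/m.png

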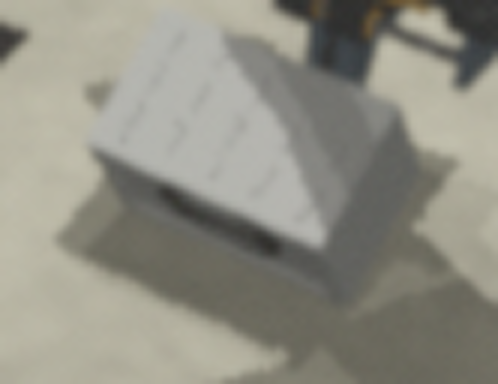

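The final picture shows the dark ring on the underside, an ellipse at about (160–280, 190–250) in the crop. So the right crate is the stamped one. Next I let it down, re-grip the tab and turn it back.

```bash
python3 -m crank '[{"dx":0,"dy":0.003,"dz":0.007,"yaw":0},{"dx":0,"dy":0.004,"dz":0.008,"yaw":0},{"dx":0,"dy":0.0045,"dz":0.008,"yaw":0},{"dx":0,"dy":0.005,"dz":0.007,"yaw":0},{"dx":0,"dy":0.006,"dz":0.007,"yaw":0},{"dx":0,"dy":0.0065,"dz":0.006,"yaw":0},{"dx":0,"dy":0.007,"dz":0.006,"yaw":0},{"dx":0,"dy":0.0075,"dz":0.005,"yaw":0},{"dx":0,"dy":0.008,"dz":0.0045,"yaw":0},{"dx":0,"dy":0.0075,"dz":0.005,"yaw":0}]'
python3 -m crank '[{"dx":0.001,"dy":0.0065,"dz":0.007,"yaw":0},{"dx":0,"dy":0,"dz":0.025,"yaw":0},{"dx":0.0005,"dy":0.019,"dz":0.01,"yaw":0},{"dx":0,"dy":0,"dz":0,"yaw":0},{"dx":0,"dy":0,"dz":0,"yaw":0},{"dx":0,"dy":0,"dz":0,"yaw":0},{"dx":0,"dy":0,"dz":0,"yaw":0},{"dx":0,"dy":0,"dz":0,"yaw":0},{"dx":0,"dy":0,"dz":0,"yaw":0}]' 1
python3 - <<'E'
from h import *
g=cv2.cvtColor(eyes.grab_frame("side"),cv2.COLOR_RGB2GRAY).astype(int);r=cv2.imread("pics/l.png",0).astype(int)
c=np.array([proj("side",crate((512,-135),88,0,p)) for p in((45,65,0),(45,-65,0),(-45,-65,0),(-45,65,0),(45,65,80),(45,-65,80))]);print(c)
# shift of crate's camera-side (far wall) patch vs before rocking
x0,y0=c[[0,1,4,5]].min(0).astype(int)-4;x1,y1=c[[0,1,4,5]].max(0).astype(int)+4
t=r[y0:y1,x0:x1].astype(np.uint8);R=cv2.matchTemplate(g.astype(np.uint8)[y0-12:y1+12,x0-12:x1+12],t,cv2.TM_CCOEFF_NORMED)
_,m,_,l=cv2.minMaxLoc(R);print(m,l[0]-12,l[1]-12)
E
```

```text
time_s: 22.52
ee_pos: [509.3, -223.4, 84.5]
ee_rot: [-180.0, -0.0, 87.8]
force: [0.6, -0.2, 0.6]
gripper_width: 0.4
gripper_force: 0.0
time_s: 23.65
ee_pos: [510.5, -203.6, 117.9]
ee_rot: [-180.0, -0.0, 87.8]
force: [-0.4, 0.3, -0.0]
gripper_width: 87.4
gripper_force: 0.0
[[328.9 215.1]
 [290.8 196.6]
 [306.4 180.7]
 [343.6 197.6]
 [332.3 194.7]
 [292.3 176.4]]
0.970673143863678 0 0
```

```bash
python3 -m crank '[{"dx":0,"dy":0.003,"dz":-0.025,"yaw":0},{"dx":0,"dy":0,"dz":-0.0235,"yaw":0},{"dx":0,"dy":0,"dz":0,"yaw":0}]' 1
python3 -m crank '[{"dx":0,"dy":0,"dz":0,"yaw":0},{"dx":0,"dy":0,"dz":0,"yaw":0},{"dx":0,"dy":0,"dz":0,"yaw":0},{"dx":0,"dy":0,"dz":0,"yaw":0},{"dx":0,"dy":0,"dz":0,"yaw":0},{"dx":0,"dy":0,"dz":0,"yaw":0}]' 0 15
```

```text
time_s: 24.08
ee_pos: [509.6, -200.7, 78.0]
ee_rot: [-179.8, -0.1, 87.8]
force: [-1.1, 0.5, 0.4]
gripper_width: 91.0
gripper_force: 0.0
time_s: 24.82
ee_pos: [510.8, -201.2, 79.3]
ee_rot: [180.0, 0.0, 87.8]
force: [1.9, -0.0, 0.9]
gripper_width: 45.9
gripper_force: 15.0
```

```bash
python3 -m crank '[{"dx":-0.0075,"dy":0.0006,"dz":0,"yaw":-1},{"dx":-0.0074,"dy":0.0012,"dz":0,"yaw":-1},{"dx":-0.0073,"dy":0.0019,"dz":0,"yaw":-1},{"dx":-0.0071,"dy":0.0025,"dz":0,"yaw":-1},{"dx":-0.0068,"dy":0.0031,"dz":0,"yaw":-1},{"dx":-0.0065,"dy":0.0037,"dz":0,"yaw":-1},{"dx":-0.0062,"dy":0.0043,"dz":0,"yaw":-1},{"dx":-0.0058,"dy":0.0048,"dz":0,"yaw":-1},{"dx":-0.0054,"dy":0.0053,"dz":0,"yaw":-1}]'
python3 -m crank '[{"dx":-0.0049,"dy":0.0057,"dz":0,"yaw":-1},{"dx":-0.0044,"dy":0.0061,"dz":0,"yaw":-1},{"dx":-0.0038,"dy":0.0065,"dz":0,"yaw":-1},{"dx":-0.0032,"dy":0.0068,"dz":0,"yaw":-1},{"dx":-0.0026,"dy":0.007,"dz":0,"yaw":-1},{"dx":-0.002,"dy":0.0073,"dz":0,"yaw":-1},{"dx":-0.0014,"dy":0.0074,"dz":0,"yaw":-1},{"dx":-0.0007,"dy":0.0075,"dz":0,"yaw":-1},{"dx":0,"dy":0,"dz":0,"yaw":0}]'
python3 -m crank '[{"dx":0,"dy":0,"dz":0,"yaw":0},{"dx":0,"dy":0,"dz":0,"yaw":0},{"dx":0,"dy":0,"dz":0,"yaw":0},{"dx":0,"dy":0,"dz":0,"yaw":0},{"dx":0,"dy":0,"dz":0,"yaw":0}]' 1
```

```text
time_s: 25.95
ee_pos: [462.4, -179.1, 79.3]
ee_rot: [180.0, 0.0, 42.7]
force: [-0.1, -0.1, 1.8]
gripper_width: 46.0
gripper_force: 15.0
time_s: 27.08
ee_pos: [444.1, -135.4, 79.3]
ee_rot: [-180.0, -0.0, 2.9]
force: [0.3, 2.4, 2.7]
gripper_width: 45.6
gripper_force: 15.0
time_s: 27.7
ee_pos: [444.1, -135.7, 79.1]
ee_rot: [180.0, 0.0, 2.8]
force: [0.7, -0.6, -0.9]
gripper_width: 90.5
gripper_force: 0.0
```

```bash
python3 -m crank '[{"dx":0,"dy":0,"dz":-0.028,"yaw":0},{"dx":0,"dy":0,"dz":-0.027,"yaw":0},{"dx":0.006,"dy":0,"dz":0,"yaw":0},{"dx":0.006,"dy":0,"dz":0,"yaw":0},{"dx":0.01,"dy":0,"dz":0,"yaw":0},{"dx":0.012,"dy":0,"dz":0,"yaw":0},{"dx":0.012,"dy":0,"dz":0,"yaw":0},{"dx":0.012,"dy":0,"dz":0,"yaw":0},{"dx":0.012,"dy":0,"dz":0,"yaw":0},{"dx":0.012,"dy":0,"dz":0,"yaw":0}]'
python3 -m crank '[{"dx":0.012,"dy":0,"dz":0,"yaw":0},{"dx":0.012,"dy":0,"dz":0,"yaw":0},{"dx":0.012,"dy":0,"dz":0,"yaw":0},{"dx":0.012,"dy":0,"dz":0,"yaw":0},{"dx":0.012,"dy":0,"dz":0,"yaw":0},{"dx":0.012,"dy":0,"dz":0,"yaw":0},{"dx":0.01,"dy":0,"dz":0,"yaw":0},{"dx":0.008,"dy":0,"dz":0,"yaw":0},{"dx":0.006,"dy":0,"dz":0,"yaw":0},{"dx":0,"dy":0,"dz":0,"yaw":0}]'
python3 - <<'E'
from h import *
a=eyes.grab_frame("top");cv2.imwrite("pics/n.png",a)
g=cv2.cvtColor(a,cv2.COLOR_RGB2GRAY)
for p in((709,-135,0),(689,-135,0),(729,-135,0),(709,-135,80)):print(p,proj("top",p))
print(g[155:200,270:322:4])
s=cv2.cvtColor(eyes.grab_frame("side"),cv2.COLOR_RGB2GRAY);cv2.imwrite("pics/o.png",s)
for x in(680,695,710,725):print(x,proj("side",(x,-70,0)),proj("side",(x,-70,80)))
E
```

```text
time_s: 28.95
ee_pos: [510.4, -135.7, 35.2]
ee_rot: [180.0, 0.0, 2.8]
force: [-4.2, -0.4, 3.0]
gripper_width: 91.1
gripper_force: 2.4
time_s: 30.2
ee_pos: [587.8, -135.8, 35.1]
ee_rot: [180.0, -0.1, 2.8]
force: [-0.6, 0.4, 0.6]
gripper_width: 91.1
gripper_force: 0.1
(709, -135, 0) [293.1 168.2]
(689, -135, 0) [293.2 173.7]
(729, -135, 0) [293.  162.7]
(709, -135, 80) [295.2 162.4]
[[ 97  97  97  98 102  99  99  94  97  97  99  93  96]
 [ 98  96 100  99 101  98  98  94  95  97  98  96  97]
 [ 98  96 101  98 100  98  99  93  96  97  98  96  97]
 [ 96  97 100  96  98  99  98  94  94  95  97  97  97]
 [ 96  96  99  96  97  89  98  94  94  95  97  97  96]
 [ 96  96  98  95  99  55  89  96  95  96  96  99  98]
 [ 95  96  99  97 101  56  56  98  98  94  92  91  87]
 [ 97  93  95  91  92  62  57  86  87  70  67  48  30]
 [ 87  70  71  51  36  67  63  33  19  21  23  21  23]
 [ 19  20  20  20  21  65  67  56  38  25  21  25  26]
 [ 26  24  23  23  22  66  73  63  56  39  27  23  25]
 [ 26  24  21  30  32  64  75  66  63  57  43  25  24]
 [ 26  34  68  74  49  65  45  69  67  62  55  42  28]
 
[... 1187 characters left out ...]
  69  71  73  74  77]
 [ 37  39  17  29  28  50  57  61  66  69  71  73  75]
 [ 41  35  20  29  28  42  51  56  61  65  69  72  73]
 [ 34  30  18  36  38  39  43  52  56  62  66  69  71]
 [ 33  32  18  46  54  45  31  43  52  57  62  66  69]
 [ 32  30  19  57  59  23  33  54  40  51  58  61  66]
 [ 31  32  19  70  67  16  34  69  48  41  51  58  61]
 [ 28  32  20  70  68  11  36  32  70  51  41  51  53]
 [ 28  32  17  69  67  15  50  35  44  67  45  42  41]
 [ 33  31  21  68  67  27  61  36  35  33  60  35  29]
 [ 29  31  20  67  68  44  26  47  36  40  18  39  27]]
680 [258.7 188. ] [258.7 167.8]
695 [254.7 186.1] [254.5 166. ]
710 [250.7 184.3] [250.4 164.2]
725 [246.8 182.5] [246.3 162.4]
```

The rim's far edge is at row 167.5, so the far edge is at about x = 693, and the finger contact gives the same figure. The tape centre there is at about 708, so I push 15 mm more, then back off, rise and look.

```bash
python3 -m crank '[{"dx":0.008,"dy":0,"dz":0,"yaw":0},{"dx":0.007,"dy":0,"dz":0,"yaw":0},{"dx":0.004,"dy":0,"dz":0,"yaw":0},{"dx":0,"dy":0,"dz":0,"yaw":0},{"dx":0,"dy":0,"dz":0,"yaw":0}]'
python3 -m crank '[{"dx":-0.03,"dy":0,"dz":0,"yaw":0},{"dx":-0.07,"dy":0,"dz":0,"yaw":0},{"dx":-0.07,"dy":0,"dz":0.03,"yaw":0},{"dx":-0.05,"dy":0,"dz":0.06,"yaw":0},{"dx":0,"dy":0,"dz":0.07,"yaw":0},{"dx":-0.03,"dy":0,"dz":0.05,"yaw":0},{"dx":0,"dy":0,"dz":0,"yaw":0},{"dx":0,"dy":0,"dz":0,"yaw":0}]'
python3 - <<'E'
from h import *
a=eyes.grab_frame("top");cv2.imwrite("pics/p.png",a)
g=cv2.cvtColor(a,cv2.COLOR_RGB2GRAY)
np.set_printoptions(linewidth=200)
print(g[154:206,268:328:3])
E
```

```text
time_s: 30.92
ee_pos: [602.4, -135.7, 35.2]
ee_rot: [180.0, -0.1, 2.8]
force: [-0.7, 0.3, -0.2]
gripper_width: 91.2
gripper_force: 0.1
time_s: 31.92
ee_pos: [401.9, -135.7, 202.7]
ee_rot: [180.0, -0.0, 2.8]
force: [-0.4, 0.6, -0.1]
gripper_width: 91.1
gripper_force: 0.0
[[ 91  96  97 ...  96  90  96]
 [ 93  97  95 ...  97  92  96]
 [ 94  97  94 ...  97  95  97]
 ...
 [100  99  96 ...  92  99 101]
 [ 99  98  97 ...  92  98 100]
 [ 99  99  96 ...  92  97 100]]
```

```bash
python3 - <<'E'
from h import *
import sys
a=cv2.imread("pics/p.png");g=cv2.cvtColor(a,cv2.COLOR_RGB2GRAY)
for v in range(156,202,1):print(v,*["%3d"%x for x in g[v,264:332:3]])
for o in((664,-135),(660,-135)):
    print([proj("top",crate(o,2.8,0,p)).tolist() for p in((45,65,80),(45,-65,80),(-45,65,80),(-45,-65,80),(-81,0,80),(45,0,0))])
E
```

```text
156  91  93  97  95  95  98  97  99  96  97  98  92  93  95  96  97  97  93  95  96  94 100  97
157  91  94  96  95  95 100  97  98  95  98  97  92  92  95  95  97  96  94  95  97  95 100  97
158  92  94  95  95  97  99  96  96  95  96  96  92  92  93  94  96  95  95  95  96  96  99  98
159  93  93  94  95  96  97  94  95  96  95  95  95  91  94  93  94  95  96  95  97  97  99  99
160  94  94  93  94  94  97  93  94  98  95  94  94  91  94  94  93  95  97  96  97  99  99  98
161  95  95  94  94  94  97  93  95  99  94  94  97  93  97  97  96 100  89  86  85  88  87  86
162  96  97  96  89  96  96  97  93  99  98  99 102  97 100  99  97  99  47  29  25  25  19  19
163  87  86  84  66 103  97 100  83  92  99  98  98  82  82  68  63  71  21  22  23  23  24  21
164  23  19  19  21  97  82  83  67  68  54  39  40  41  42  42  43  73  23  25  24  25  24  23
165  25  24  24  23  37  40  41  42  42  43  42  43  43  44  43  43  74  23  25  24  24  25  25
166  25  25  24  26  39  43  42  44  44  43  43  44  44  44  44  44  71  23  25  24  26  25  24
167  25  23  26  22  45  44  44  44  42  42 
[... 2809 characters left out ...]
98 100 100 100  98  99 101
197  96  91  91  93  96 102 101 100  52 111 110 109 110 104  97  99  97 100 102  99  97 100 100
198  95  93  93  94  97 101 100 100  52 111 111 110 105  99  97  99  98  99 102  99  96 101 100
199  94  93  95  97  98  99 100  98  63 104 103 102  90  90  99 100 100  99  99  99  95 101  99
200  94  95  96  98  98  98 100  97  86  80  79  76  88  97  99 100 101  98  98  98  95 102  98
201  93  96  97  97  96  96  99  96  87  86  87  86  96  96  98 101 103  96  93  96  97 103 101
[[275.1, 163.4], [313.9, 161.5], [276.7, 189.8], [316.0, 187.9], [297.1, 199.6], [292.5, 168.2]]
[[275.1, 164.5], [314.0, 162.7], [276.7, 191.0], [316.1, 189.1], [297.1, 200.8], [292.5, 169.3]]
```

The observed rim and tab match a pose with the far edge at x ≈ 709, within a few mm of the tape's centre line. The crate is flat and the arm is clear, so I'm handing in.

```bash
python3 -c "
from workcell import ticket
print(ticket.job_done())"
```

```text
the job is handed in; nothing more can be done
None
```

I rocked and lowered both crates in order, found the stamp under the right-hand one and pushed it until its far bottom edge was about on the tape's centre line; neither camera could see the undersides during the asked-for rocks, so I also turned that crate about 85° on the desk, rocked it again to see the ring, and turned it back (job handed in, verdict not shown).

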